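Key the nest plate onto the bench indexer

ROBOT

A 7-joint arm with a two-finger parallel gripper is mounted at the origin on the work surface. World frame = base frame: x ahead of the robot, y to its left, z up, the work surface at z = 0. Lengths are in m, angles in rad, forces in N, time in s.
With the tool pointing down it reaches from about 0.425 to 0.875 m from the base axis. Payload 4.7 kg.
Tool frame: the origin (TCP) lies midway between the tips of the shut fingers; the grasp point (between the pads) lies 19 mm behind it; z points along the fingers, x is the direction in which the jaws open and shut, and the axes are right-handed (so a half turn about z gives the same grasp; the last joint's range is limited). The gripper opens to 87 mm and grips with 3 to 60 N. Pads are 19 mm wide; open, the fingers measure 117 mm over their backs; the gripper's body (75 mm by 190 mm) begins 51 mm behind the grasp point.
Start: joints at [-1.175, 0.321, -0.07, 1.45, 0.023, 1.371, -0.057], TCP at [0.242, 0.603, 0.223] pointing down, gripper open.
Joint ranges: [-2.86, 2.86], [-0.3, 2.09], [-1.38, 1.24], [0.06, 2.45], [-1.56, 4.7], [0.09, 2.05], [-2.69, 2.69]. Speed limits (rad/s): [2.57, 2.57, 3.14, 3.14, 3.14, 3.14, 3.14].

INTERFACE

Orientations are given as a rotation vector (axis times angle).
In Python, from bench import get_state, eyes, ticket gives the robot as it stands.
- The arm moves only by the tool carry_out, never from a script. Its argument "motion" is a list of rows, each a list of 2 entries, a list of its own where there are three numbers: the shift along the world's x, y, z in m, then the turn about the world's z in rad. A call has 1 to 20 rows; each row is the pose to reach, as a shift and turn from the pose commanded when the call began; what a row does not reach only later rows make up. A row lasts 1/10 s, in which the tool goes at most 50 mm and 8.59 degrees, less where a joint would pass 70% of its speed; a pose out of reach is approached as far as the arm can. A call with a gripper value outside its range is refused whole. "grip" is the gripper command: -1 is fully open, 1 is shut, values between are in proportion, set as the call begins (left out, the last holds). The fingers move at their own pace and stop on an object; "squeeze" is the grip in N (left out, the last holds). Time passes only in rows, so rows that repeat a pose let the fingers close. It gives the time, the measured TCP pose, the force and the opening at its end, in the units of the state.
- get_state(): the state, without advancing time (a new reading comes with each control period).
- eyes.get_image(name): name is "scene" or "top" or "wrist"; returns a dict with "pixels" (480x640x3 uint8, blue, green, red), "mtx" (3x3 intrinsics, pixels), "extrinsics" (4x4, takes a point from camera to world coordinates). Camera axes: x right, y down, z forward; pixel columns grow to the right and rows downward; lengths in m; the calibration is good to about 2 mm. A picture is of the moment at which its call begins. There is no depth.
- ticket.close_job(): hands the job in, once; it reports no verdict.
The state is a dict: "time": time; "joint_positions": joint angles; "qd": joint speeds; "joint_torque": joint torques, N m; "position": TCP position; "tool_rot": TCP orientation; "ft_force": force on the tool from outside, world axes, zero at the start; "torque": the same for the moment, N m; "grip_width": opening from 0.0 (shut) to 1.0 (fully open).
Only numpy, scipy, OpenCV 4.12 (cv2) and the standard library are available. Lean on these libraries where they do the work, as an engineer would, in place of code of your own. Each camera call takes 0.05 s, during which the arm holds its last target. There are 200 camera calls.

TASK

The white nest plate on the bench indexer is riding up on the locating pin. Turn it round on its spindle with a fingertip until the notch in its rim is over the pin, then press it down until it sits fully home and flat on the platter, and take the hand away. Never lift the plate, do not force it, and leave the black clamp knob and the two loose yellow parts standing beside the indexer where they are.

Things in the scene. Friction and masses are not known exactly. Their poses are not given: they have to be found in the camera images.
- indexer: Bench-top rotary indexer, bolted down: grey square housing 250 x 250 mm, 80 mm high, origin on the bench under the vertical spindle axis. A motor juts from its +x side to 249 mm from the axis, 70 mm high. On the housing lies a dark round platter, 240 mm in diameter, its face 95 mm above the bench; it is braked and does not turn.
- stud_top (a point): Top of the fixed steel spindle that stands from the platter's middle, 139 mm above the bench. The spindle is 29 mm in diameter up to 30 mm above the platter's face, then a 12 mm stud up to 44 mm above it. Spring balls in it grip the plate's bore and hold the plate's height.
- pin_tip (a point): Top of the brass locating pin, 18 mm in diameter with a tapered nose (flat top 12 mm wide), which stands 14 mm high on the platter, its axis 103 mm from the spindle's axis, on any side but the robot's. At the start its outer 12 mm show beyond the plate's rim; the rest is under the rim.
- plate_top (a point): Middle of the upper face of the white plastic nest plate, on the spindle axis; x axis towards the notch, z up. A level disc 200 mm in diameter, 14 mm thick, 0.44 kg, bore 30 mm. At the start its underside is 14 mm above the platter's face. It turns freely on the spindle either way without limit (0.06 N m), keeps level, and stops when let go.
- plate_nest (a point): Centre, at the upper face, of one of the plate's five round through nests (finger holes), 52 mm in diameter, centres 58 mm from the axis, at 36 (this one), 108, 180, 252 and 324 degrees from the notch, anticlockwise from above. Between them are solid lands, broadest towards the rim; the one behind the notch is solid from the bore to 92 mm from the axis.
- plate_notch (a point): The point where the pin's axis belongs: on the middle line of the only rim notch, at the plate's upper face, 103 mm from the spindle axis (3 mm outside the rim). The notch is cut through the rim, 22 mm wide, 8 mm deep: about 2 mm to spare on each side of the pin, whose tapered nose leads it in from about 3 mm off.
- nest_plate (a joint): How far the plate has gone down the spindle, in m: 0 at the start (riding on the pin), 0.014 fully home on the platter, negative if lifted up the spindle. Off the pin it cannot go down. With the notch over the pin it does not drop by itself, but goes down under a push of 4 to 8 N anywhere on its face, and stays.
- clamp_knob: Loose black star knob with a brass foot, 54 mm in diameter, 30 mm high, standing on the bench beside the housing; it goes on later. Leave it. Origin at the centre of its underside.
- part_a: Loose yellow plastic part, 34 mm in diameter, 32 mm high, standing on the bench by the housing. Leave it. Origin at the centre of its underside.
- part_b: A second loose yellow part, the same as part_a. Leave it.

How it is judged:
By the outcome, as a careful person would: the job done as asked, in the order asked, and still so for the second after the job is handed in, with the robot touching nothing.
It also fails if it takes over 54 s, if anything falls off the work surface, if the arm or the gripper's body presses on something with over 40 N, if the wrist force passes 120 N, or if a joint passes its speed limit or range.

## Working session

There is one attempt and no reset: what is moved stays moved. The work goes in short steps, Python scripts to look and compute and a tool call to move; the robot and the scene stay as the last step left them, time stands still between calls to the robot, and variables do not carry over. Pictures are saved under pics/ and viewed, about 8 in all and at most 12, crops included, and the job is handed in when it is done.

Besides the shell and the picture viewer there is one more tool, called after "Request:" as name([rows], argument=value, ...), one row to a line, values as JSON. carry_out: Moves the arm, as the interface text tells. Its arguments: {"type":"object","properties":{"motion":{"type":"array","items":{"type":"array"}},"grip":{"type":"number"},"squeeze":{"type":"number"}},"required":["motion"]}

```bash
mkdir -p pics; cat > h.py <<'E'
import numpy as np, cv2
from bench import get_state, eyes, ticket
def grab(n):
    d=eyes.get_image(n); return d["pixels"].copy(),np.array(d["mtx"]),np.array(d["extrinsics"])
def ray(p,z,K,T):
    d=T[:3,:3]@np.linalg.solve(K,[p[0],p[1],1.]); o=T[:3,3]; return o+d*(z-o[2])/d[2]
def proj(P,K,T):
    c=np.linalg.inv(T)@np.append(P,1); q=K@c[:3]; return q[:2]/q[2]
E
python3 - <<'E'
from h import *
s=get_state();print(s["time"],s["position"],s["tool_rot"],s["ft_force"])
for n in("top","scene"):
    im,K,T=grab(n);cv2.imwrite(f"pics/{n}0.png",im);np.savez(f"{n}0.npz",im=im,K=K,T=T);print(n,K[0,0],T[:3,3].round(3),T[:3,2].round(2))
E
```

```text
0.0 [0.24200392 0.60266767 0.22147106] [ 2.60162774e+00  1.75901890e+00 -2.42904069e-03] [-0.05565438  0.72171726 -0.25603577]
top 470.0791410609845 [0.461 0.037 0.969] [ 0.09 -0.03 -1.  ]
scene 506.83696363233327 [ 0.838 -0.354  0.764] [-0.35  0.45 -0.82]
```

View pics/top0.png

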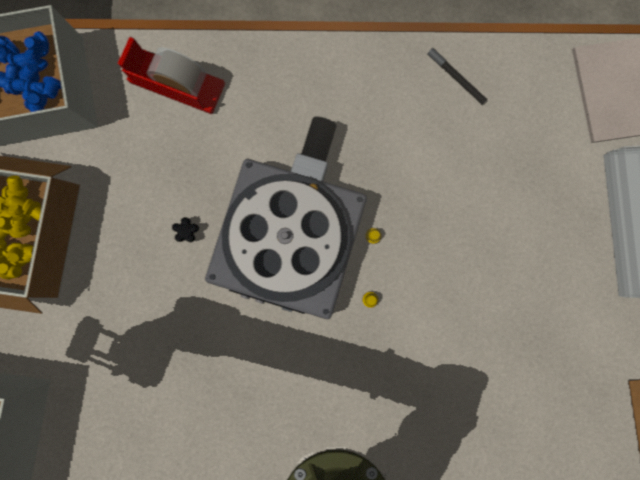

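View pics/scene0.png

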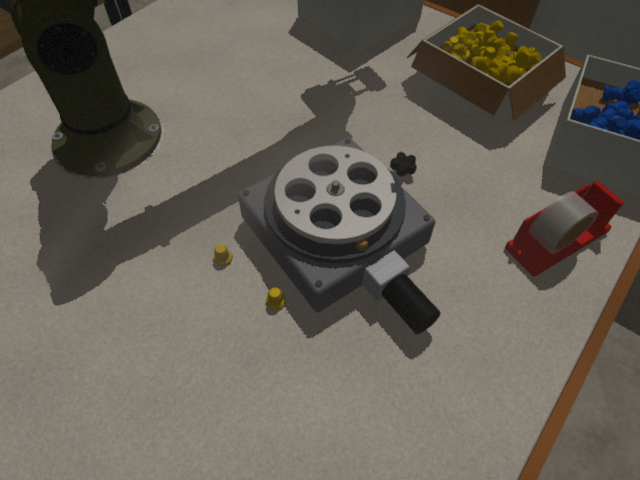

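The top view shows the plate centred near (285,236), the brass pin at (313,186) and a rim notch near (250,195). The yellow parts are at (375,236) and (371,299) and the knob at (186,230). The scene view shows the pin at (362,245) and the notch near (394,187).

```bash
cat >> h.py <<'E'
def plate(im,K,T,z,c0):
    """ellipse fit of the white face -> centre; notch angle from dark samples at r=96 mm"""
    hsv=cv2.cvtColor(im,cv2.COLOR_BGR2HSV)
    m=((hsv[...,2]>135)&(hsv[...,1]<40)).astype(np.uint8)
    u=proj([*c0,z],K,T).astype(int); roi=np.zeros_like(m); cv2.circle(roi,tuple(map(int,u)),75,1,-1); m*=roi
    m=cv2.morphologyEx(m,cv2.MORPH_OPEN,np.ones((3,3)))
    c=max(cv2.findContours(m,cv2.RETR_EXTERNAL,cv2.CHAIN_APPROX_NONE)[0],key=cv2.contourArea)
    W=np.array([ray(p[0],z,K,T)[:2] for p in cv2.convexHull(c)])
    A=np.c_[2*W,np.ones(len(W))]; s=np.linalg.lstsq(A,(W**2).sum(1),rcond=None)[0]
    return s[:2],np.sqrt(s[2]+s[:2]@s[:2]),m
def ringdark(im,K,T,z,c,r=.0955):
    g=cv2.cvtColor(im,cv2.COLOR_BGR2GRAY).astype(np.float32); a=np.radians(np.arange(0,360,1.))
    P=np.array([proj([c[0]+r*np.cos(t),c[1]+r*np.sin(t),z],K,T) for t in a],np.float32)
    return cv2.remap(g,P[:,0].copy(),P[:,1].copy(),cv2.INTER_LINEAR).ravel()
E
python3 - <<'E'
from h import *
for n in("top","scene"):
    d=np.load(f"{n}0.npz");im,K,T=d["im"],d["K"],d["T"]
    c0=ray((285,236) if n=="top" else (336,190),.123,K,T)[:2]
    c,r,m=plate(im,K,T,.123,c0);print(n,"rough",c0.round(4),"fit",c.round(4),r.round(4))
    for rr in (.093,.0955,.098):
        g=ringdark(im,K,T,.123,c,rr);i=np.where(g<.75*np.median(g))[0];print(rr,np.median(g),i.tolist())
    hsv=cv2.cvtColor(im,cv2.COLOR_BGR2HSV)
    b=((hsv[...,0]>10)&(hsv[...,0]<32)&(hsv[...,1]>130)&(hsv[...,2]>60)).astype(np.uint8)
    k,_,st,ce=cv2.connectedComponentsWithStats(b)
    for s,e in zip(st[1:],ce[1:]):
        if 5<s[4]<400 :
            for z in(.109,.03):
                P=ray(e,z,K,T); q=P[:2]-c
                if np.hypot(*q)<.25:print(" yel",s[4],e.round(1),z,P.round(3),"r",np.hypot(*q).round(4),"ang",np.degrees(np.arctan2(q[1],q[0])).round(1))
    k=(hsv[...,2]<40).astype(np.uint8)
    kc=(186,230) if n=="top" else (404,163); print("knob",ray(kc,.02,K,T).round(3))
    cv2.imwrite(f"pics/{n}c.png",cv2.resize(im[130:330,170:390] if n=="top" else im[120:320,210:440],None,fx=3.4,fy=3,interpolation=2))
E
```

```text
top rough [0.5243 0.0922] fit [0.5252 0.0931] 0.0993
0.093 164.0 [34, 35, 36, 37, 38, 39, 40, 41, 42, 43, 44, 45]
0.0955 163.69531 [33, 34, 35, 36, 37, 38, 39, 40, 41, 42, 43, 44, 45]
0.098 153.79492 [33, 34, 35, 36, 37, 38, 39, 40, 41, 42, 43, 44, 45]
 yel 19 [313.7 185.7] 0.109 [0.619 0.04  0.109] r 0.1073 ang -29.5
 yel 19 [313.7 185.7] 0.03 [0.633 0.041 0.03 ] r 0.12 ang -25.9
 yel 190 [373.  235.4] 0.109 [ 0.526 -0.068  0.109] r 0.1616 ang -89.7
 yel 190 [373.  235.4] 0.03 [ 0.532 -0.078  0.03 ] r 0.1713 ang -87.7
 yel 199 [369.8 299.3] 0.109 [ 0.409 -0.061  0.109] r 0.1929 ang -126.9
 yel 199 [369.8 299.3] 0.03 [ 0.405 -0.07   0.03 ] r 0.2029 ang -126.4
knob [0.545 0.298 0.02 ]
scene rough [0.5284 0.0937] fit [0.5271 0.1088] 0.1068
0.093 133.27197 [23, 24, 25, 26, 27, 28, 29, 30, 31, 32, 33, 34, 35, 36, 37, 38, 39, 40, 41, 42, 43, 44, 45, 46, 47, 48, 49, 50, 51, 52, 53, 54, 55, 56, 57, 106, 107, 108, 109, 110, 111, 112, 113, 114, 115, 116, 117, 118, 119, 120, 121, 122, 123, 124, 125, 126, 127, 128, 129, 130, 131, 132, 133, 134, 135, 136, 137, 138, 139, 140, 221, 222, 223, 224, 
[... 959 characters left out ...]
12, 113, 114, 115, 116, 117, 118, 119, 120, 121, 122, 123, 124, 125, 126, 127, 128, 129, 130, 131, 132, 133, 134, 135, 136, 137, 138, 139, 140, 141, 142, 143, 144, 145, 146, 147, 148, 149, 150, 151, 152, 153, 154, 155, 156, 157, 158, 159, 160, 161, 162, 163]
 yel 42 [363.  243.7] 0.109 [0.62  0.041 0.109] r 0.1151 ang -35.8
 yel 42 [363.  243.7] 0.03 [0.594 0.089 0.03 ] r 0.0699 ang -16.3
 yel 213 [222.6 254.6] 0.109 [ 0.461 -0.108  0.109] r 0.2263 ang -106.9
 yel 213 [222.6 254.6] 0.03 [ 0.416 -0.078  0.03 ] r 0.2174 ang -120.7
 yel 336 [275.1 298.7] 0.109 [ 0.575 -0.116  0.109] r 0.2302 ang -78.0
 yel 336 [275.1 298.7] 0.03 [ 0.543 -0.088  0.03 ] r 0.1971 ang -85.3
knob [0.544 0.305 0.02 ]
```

View pics/topc.png

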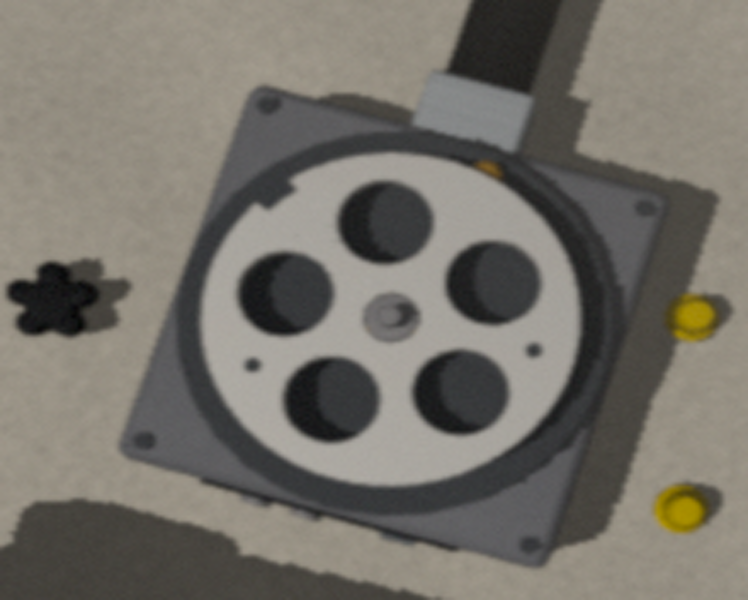

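Only the top fit is usable: centre (0.525, 0.093), r = 99 mm against 100. The scene ellipse is spoiled by glare. The notch is at about 39.5°, and the pin at about -29.5° (top) or -28.7° (scene), so the plate needs about -69°. I'll put shut fingers in the nest at 75.5° (0.5395, 0.149) and sweep clockwise.

Request:
carry_out([
  [[0.01, -0.015, 0], 0.0],
  [[0.03, -0.045, 0], 0.0],
  [[0.055, -0.085, 0], 0.02],
  [[0.08, -0.122, 0], 0.04],
  [[0.105, -0.16, 0], 0.05],
  [[0.13, -0.198, 0], 0.06],
  [[0.155, -0.236, 0], 0.07],
  [[0.18, -0.275, 0], 0.08],
  [[0.205, -0.313, 0], 0.09],
  [[0.23, -0.35, 0], 0.1],
  [[0.255, -0.389, -0.005], 0.11],
  [[0.275, -0.42, -0.01], 0.12],
  [[0.29, -0.442, -0.015], 0.13],
  [[0.2975, -0.4535, -0.02], 0.13],
  [[0.2975, -0.4535, -0.02], 0.13],
  [[0.2975, -0.4535, -0.02], 0.13],
  [[0.2975, -0.4535, -0.02], 0.13],
  [[0.2975, -0.4535, -0.02], 0.13],
], grip=1, squeeze=10)

```text
time: 1.9
position: [0.5391, 0.1515, 0.2028]
tool_rot: [-2.48, -1.928, -0.001]
ft_force: [0.4, -0.7, 0.6]
grip_width: 0.005
```

```bash
python3 - <<'E'
from h import *
s=get_state();print(s["time"],s["position"],s["tool_rot"],s["ft_force"],s["grip_width"])
im,K,T=grab("wrist");cv2.imwrite("pics/w1.png",im);np.savez("w1.npz",im=im,K=K,T=T);print(K[0,0],T[:3,3],T[:3,2])
c=np.array([.525,.093]);
for a in(75.5,3.5,39.5): 
    t=np.radians(a);r=.103 if a==39.5 else .058;print(a,proj([c[0]+r*np.cos(t),c[1]+r*np.sin(t),.123],K,T))
print("stud",proj([*c,.139],K,T),"pin",proj([.615,.043,.109],K,T),"tcp",proj(s["position"],K,T))
E
```

```text
1.9 [0.53911357 0.151494   0.20284779] [-2.47965433e+00 -1.92816446e+00 -8.83029800e-04] [ 0.44825597 -0.74160083  0.61496613] 0.005216517639556102
344.9211820097496 [0.4616891  0.17068825 0.36490783] [ 0.28190164 -0.07099106 -0.95681332]
75.5 [322.635826   246.67103044]
3.5 [271.42735864 313.09993696]
39.5 [354.49182012 319.50360518]
stud [238.9612834  253.61154305] pin [225.08550987 350.8743375 ] tcp [325.82789476 293.82056228]
```

View pics/w1.png

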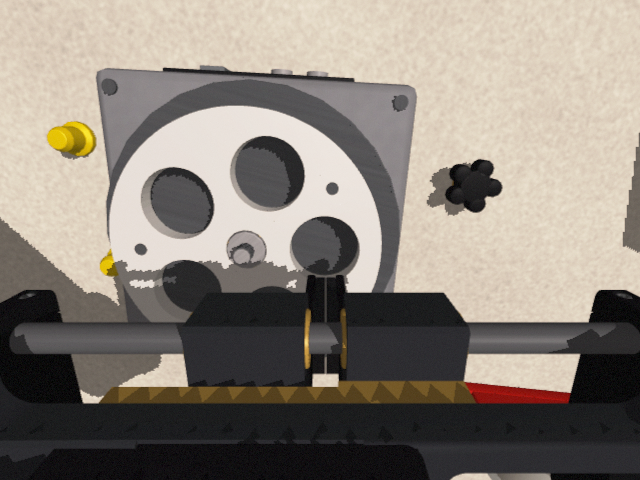

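The wrist view shows the nest at (325,246) against a predicted (323,247), and the stud at (241,254) against (239,254). The centre is good to about 1-2 mm. Next I lower the fingers into the nest.

Request:
carry_out([
  [[0, -0.002, -0.015], 0],
  [[0, -0.002, -0.035], 0],
  [[0, -0.002, -0.055], 0],
  [[0, -0.002, -0.068], 0],
  [[0, -0.002, -0.078], 0],
  [[0, -0.002, -0.085], 0],
  [[0, -0.002, -0.09], 0],
  [[0, -0.002, -0.09], 0],
  [[0, -0.002, -0.09], 0],
])

```text
time: 2.85
position: [0.5401, 0.1478, 0.1131]
tool_rot: [2.483, 1.925, 0.001]
ft_force: [-0.1, -0.6, 0.3]
grip_width: 0.006
```

```bash
python3 - <<'E'
import numpy as np
p=lambda a:.058*np.array([np.cos(np.radians(a)),np.sin(np.radians(a))])
for k in range(4,77,4): print(k,(p(75.5-k)-p(75.5)).round(4).tolist(),-np.radians(k).round(3))
E
```

```text
4 [0.0039, -0.0011] -0.07
8 [0.0077, -0.0026] -0.14
12 [0.0114, -0.0042] -0.209
16 [0.0149, -0.0062] -0.279
20 [0.0183, -0.0084] -0.349
24 [0.0216, -0.0108] -0.419
28 [0.0247, -0.0134] -0.489
32 [0.0275, -0.0162] -0.559
36 [0.0302, -0.0193] -0.628
40 [0.0327, -0.0225] -0.698
44 [0.0349, -0.0258] -0.768
48 [0.0369, -0.0294] -0.838
52 [0.0387, -0.033] -0.908
56 [0.0402, -0.0368] -0.977
60 [0.0414, -0.0407] -1.047
64 [0.0423, -0.0446] -1.117
68 [0.043, -0.0486] -1.187
72 [0.0434, -0.0526] -1.257
76 [0.0435, -0.0567] -1.326
```

Request:
carry_out([
  [[0.004, -0.001, 0], -0.07],
  [[0.0077, -0.0026, 0], -0.14],
  [[0.0114, -0.0042, 0], -0.21],
  [[0.0149, -0.0062, 0], -0.28],
  [[0.0183, -0.0084, 0], -0.35],
  [[0.0216, -0.0108, 0], -0.42],
  [[0.0247, -0.0134, 0], -0.49],
  [[0.0275, -0.0162, 0], -0.56],
  [[0.0302, -0.0193, 0], -0.63],
  [[0.0327, -0.0225, 0], -0.7],
  [[0.0349, -0.0258, 0], -0.77],
  [[0.0369, -0.0294, 0], -0.84],
  [[0.0387, -0.033, 0], -0.91],
  [[0.0402, -0.0368, 0], -0.98],
  [[0.0414, -0.0407, 0], -1.05],
  [[0.0423, -0.0446, 0], -1.117],
  [[0.043, -0.0486, 0], -1.187],
  [[0.0434, -0.0526, 0], -1.257],
  [[0.0434, -0.0526, 0], -1.257],
  [[0.0434, -0.0526, 0], -1.257],
])

```text
time: 4.85
position: [0.5835, 0.0952, 0.1131]
tool_rot: [-3.14, -0.1, -0.002]
ft_force: [0.1, -0.5, 0.0]
grip_width: 0.006
```

```bash
python3 - <<'E'
from h import *
s=get_state();print(s["time"],s["position"],s["ft_force"],s["torque"])
out=[]
for n,b in(("scene",(210,120)),("top",(170,130))):
    im,K,T=grab(n);np.savez(n+"2.npz",im=im,K=K,T=T);x,y=b;out.append(cv2.resize(im[y:y+200,x:x+200],(400,400),interpolation=2))
im,K,T=grab("wrist");np.savez("w2.npz",im=im,K=K,T=T)
cv2.imwrite("pics/c2.png",np.hstack(out))
E
```

```text
4.85 [0.58351335 0.09520509 0.11313613] [ 0.09239303 -0.50604289  0.01147393] [-0.09026487  0.05547501 -0.01261464]
```

View pics/c2.png

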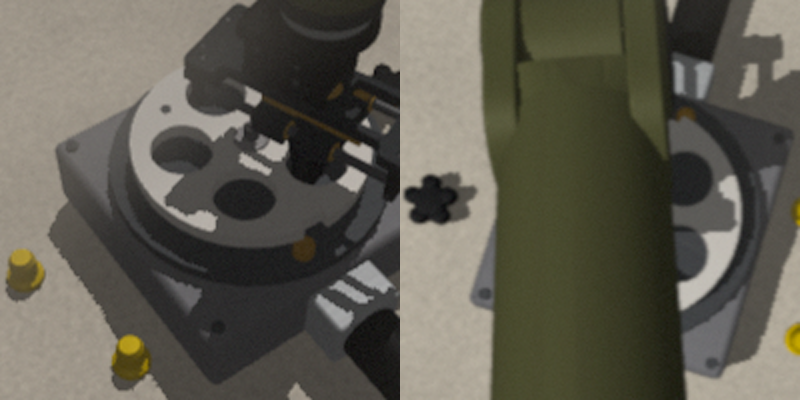

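The left half (scene) shows the notch close beside the pin, at about (370,234) full-frame against pin (362,244). The top view is blocked by the arm. I'll measure the notch angle in the scene view.

```bash
python3 - <<'E'
from h import *
d0=np.load("scene0.npz");d=np.load("scene2.npz");im,K,T=d["im"],d["K"],d["T"]
# scene-camera frame: anchor centre with the stud/plate shift; ring brightness on r=96, with original for the self check
for c in ([.525,.093],[.5265,.0935]):
  for nm,q in(("start",d0),("now",d)):
    g=ringdark(q["im"],K,T,.123,c,.0955)
    if nm=="start": print(c,"start",[(a,int(g[a])) for a in range(28,54,2)])
    else: print("now",[(a-360,int(g[a])) for a in range(320,352,1)])
hsv=cv2.cvtColor(im,cv2.COLOR_BGR2HSV)
b=((hsv[...,0]>8)&(hsv[...,0]<32)&(hsv[...,1]>110)&(hsv[...,2]>50)).astype(np.uint8)
_,_,st,ce=cv2.connectedComponentsWithStats(b)
print([(s.tolist(),e.round(1).tolist()) for s,e in zip(st,ce) if 330<e[0]<400 and 210<e[1]<270])
x,y=325,200;f=8
o=cv2.resize(im[y:y+75,x:x+90],None,fx=f,fy=f,interpolation=2)
for a in range(-40,-9,5):
    p=(proj([.525+.1*np.cos(np.radians(a)),.093+.1*np.sin(np.radians(a)),.123],K,T)-[x,y]+.5)*f
    cv2.circle(o,tuple(map(int,p)),3,(0,0,255),-1);cv2.putText(o,str(a),(int(p[0]),int(p[1])-8),0,.5,(0,255,255),1)
cv2.imwrite("pics/c3.png",cv2.convertScaleAbs(o,alpha=1.6))
E
```

```text
[0.525, 0.093] start [(28, 155), (30, 155), (32, 153), (34, 117), (36, 60), (38, 64), (40, 74), (42, 73), (44, 66), (46, 105), (48, 151), (50, 153), (52, 153)]
now [(-40, 75), (-39, 75), (-38, 76), (-37, 75), (-36, 75), (-35, 75), (-34, 75), (-33, 76), (-32, 75), (-31, 73), (-30, 75), (-29, 74), (-28, 74), (-27, 71), (-26, 71), (-25, 70), (-24, 74), (-23, 70), (-22, 70), (-21, 70), (-20, 70), (-19, 70), (-18, 69), (-17, 71), (-16, 71), (-15, 71), (-14, 74), (-13, 75), (-12, 77), (-11, 75), (-10, 75), (-9, 75)]
[0.5265, 0.0935] start [(28, 154), (30, 155), (32, 156), (34, 127), (36, 57), (38, 58), (40, 63), (42, 64), (44, 64), (46, 83), (48, 140), (50, 153), (52, 153)]
now [(-40, 75), (-39, 75), (-38, 75), (-37, 75), (-36, 75), (-35, 75), (-34, 76), (-33, 76), (-32, 74), (-31, 75), (-30, 74), (-29, 75), (-28, 72), (-27, 72), (-26, 72), (-25, 72), (-24, 69), (-23, 69), (-22, 71), (-21, 69), (-20, 70), (-19, 71), (-18, 70), (-17, 70), (-16, 70), (-15, 73), (-14, 74), (-13, 74), (-12, 74), (-11, 74), (-10, 74), (-9, 74)]
[([357, 238, 11, 13, 100], [361.8, 244.2])]
```

View pics/c3.png

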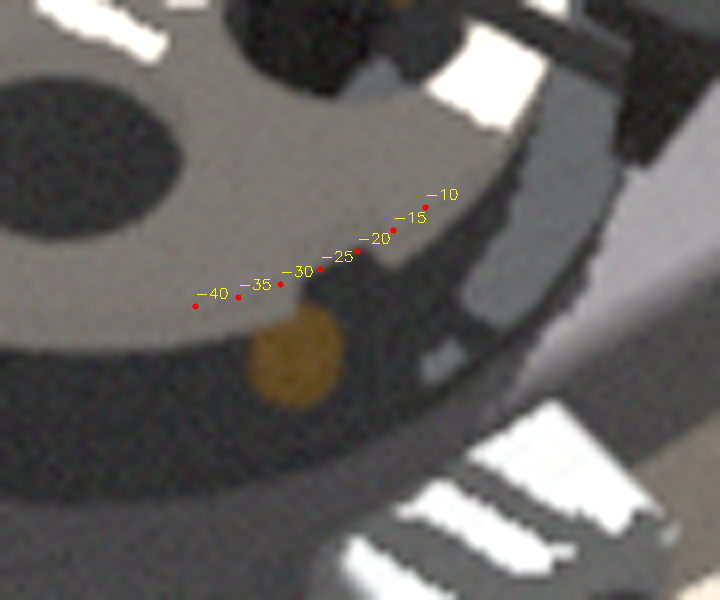

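```bash
python3 - <<'E'
from h import *
d=np.load("scene2.npz");im,K,T=d["im"],d["K"],d["T"]
for p in((361.8,244.2),):
  for z in(.100,.103,.106,.109):
    q=ray(p,z,K,T)[:2]-[.525,.093];print(z,np.hypot(*q).round(4),np.degrees(np.arctan2(q[1],q[0])).round(2))
for a in(-29,-30,-31,-32,-28):
    print(a,[proj([.525+.103*np.cos(np.radians(a)),.093+.103*np.sin(np.radians(a)),z],K,T).round(1).tolist() for z in(.095,.102,.109)])
dt=np.load("top0.npz")
for z in(.1,.105,.109):
    q=ray((313.7,185.7),z,dt["K"],dt["T"])[:2]-[.525,.093];print("top",z,np.hypot(*q),np.degrees(np.arctan2(q[1],q[0])))
g=lambda im,c:[ (a,int(v)) for a,v in enumerate(ringdark(im,dt["K"],dt["T"],.123,c,.0955)) if 28<a<50]
print(g(dt["im"],[.525,.093]))
E
```

```text
0.1 0.1033 -27.67
0.103 0.105 -28.29
0.106 0.1068 -28.89
0.109 0.1085 -29.46
-29 [[360.1, 246.3], [360.5, 243.9], [360.8, 241.3]]
-30 [[359.1, 246.7], [359.4, 244.2], [359.7, 241.7]]
-31 [[358.1, 247.0], [358.4, 244.6], [358.7, 242.1]]
-32 [[357.1, 247.4], [357.3, 244.9], [357.6, 242.4]]
-28 [[361.2, 246.0], [361.5, 243.5], [361.8, 241.0]]
top 0.1 0.1087665374305642 -28.892725762770866
top 0.105 0.10797593302850142 -29.137575485679292
top 0.109 0.10734488807226776 -29.33604924055976
[(29, 161), (30, 161), (31, 159), (32, 146), (33, 114), (34, 79), (35, 65), (36, 61), (37, 60), (38, 62), (39, 63), (40, 62), (41, 58), (42, 59), (43, 60), (44, 67), (45, 101), (46, 138), (47, 159), (48, 163), (49, 164)]
```

The notch is now at about -21.3° and the pin at about -28.7°, so I go about 7° further.

Request:
carry_out([
  [[0, -0.002, 0], -0.03],
  [[0, -0.004, 0], -0.07],
  [[0, -0.006, 0], -0.1],
  [[-0.0002, -0.0072, 0], -0.122],
  [[-0.0002, -0.0072, 0], -0.122],
  [[-0.0002, -0.0072, 0], -0.122],
])

```text
time: 5.6
position: [0.5829, 0.0877, 0.1126]
tool_rot: [3.14, -0.094, 0.0]
ft_force: [-0.3, 0.4, -0.0]
grip_width: 0.006
```

```bash
cat > look.py <<'E'
from h import *; import sys
s=get_state();print(s["time"],s["position"].round(4),s["ft_force"].round(1))
im,K,T=grab("scene");x,y=325,200;f=8
np.savez("last.npz",im=im,K=K,T=T)
z=float(sys.argv[2]) if len(sys.argv)>2 else .123
o=cv2.convertScaleAbs(cv2.resize(im[y:y+75,x:x+90],None,fx=f,fy=f,interpolation=2),alpha=1.6)
for a in range(-40,-9,5):
    p=(proj([.525+.1*np.cos(np.radians(a)),.093+.1*np.sin(np.radians(a)),z],K,T)-[x,y]+.5)*f
    cv2.circle(o,tuple(map(int,p)),2,(0,0,255),-1)
cv2.imwrite(sys.argv[1],o)
E
python3 look.py pics/c4.png; python3 - <<'E'
from h import *
d=np.load("last.npz");g=ringdark(d["im"],d["K"],d["T"],.123,[.525,.093],.0955);print([(a-360,int(g[a])) for a in range(310,352)])
E
```

```text
5.6 [0.5829 0.0877 0.1126] [-0.3  0.4 -0. ]
[(-50, 74), (-49, 74), (-48, 74), (-47, 74), (-46, 75), (-45, 73), (-44, 73), (-43, 74), (-42, 75), (-41, 74), (-40, 75), (-39, 74), (-38, 74), (-37, 74), (-36, 74), (-35, 73), (-34, 72), (-33, 70), (-32, 71), (-31, 71), (-30, 71), (-29, 72), (-28, 70), (-27, 71), (-26, 71), (-25, 71), (-24, 70), (-23, 70), (-22, 72), (-21, 73), (-20, 74), (-19, 75), (-18, 75), (-17, 75), (-16, 74), (-15, 74), (-14, 75), (-13, 75), (-12, 73), (-11, 74), (-10, 74), (-9, 75)]
```

View pics/c4.png

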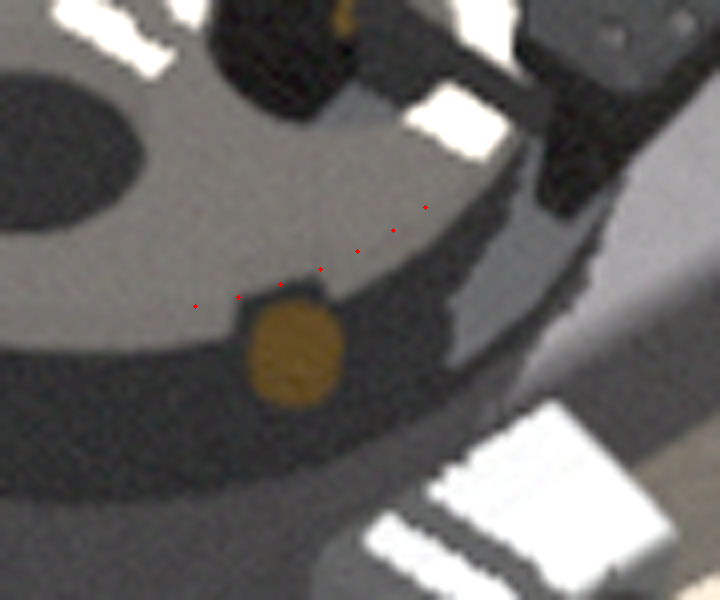

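The view shows the pin blob centred at about x=296 and the notch spanning 236-332, ring centre about -27.7°, so pin and notch agree within about 1 mm. I back the finger off to the middle of the nest, rise, and move above the land behind the notch at r = 78 mm.

Request:
carry_out([
  [[0, 0.004, 0], 0],
  [[0, 0.009, 0], 0],
  [[0, 0.013, 0], 0],
  [[0, 0.013, 0], 0],
  [[0, 0.013, 0.01], 0],
  [[0, 0.013, 0.03], 0],
  [[0, 0.013, 0.035], 0],
  [[0.003, 0, 0.035], 0],
  [[0.006, -0.015, 0.035], 0],
  [[0.011, -0.03, 0.035], 0],
  [[0.011, -0.032, 0.03], 0],
  [[0.011, -0.032, 0.022], 0],
  [[0.011, -0.032, 0.016], 0],
  [[0.011, -0.032, 0.014], 0],
  [[0.011, -0.032, 0.014], 0],
])

```text
time: 7.15
position: [0.5933, 0.0566, 0.1257]
tool_rot: [3.14, -0.092, -0.002]
ft_force: [0.1, 0.3, 0.5]
grip_width: 0.007
```

Request:
carry_out([
  [[0, 0, -0.002], 0],
  [[0, 0, -0.003], 0],
  [[0, 0, -0.004], 0],
  [[0, 0, -0.005], 0],
  [[0, 0, -0.006], 0],
  [[0, 0, -0.007], 0],
  [[0, 0, -0.007], 0],
])

```text
time: 7.85
position: [0.594, 0.0562, 0.1196]
tool_rot: [-3.14, 0.094, -0.001]
ft_force: [-1.9, 1.4, 4.2]
grip_width: 0.003
```

It is going down at about 4 N. I continue.

Request:
carry_out([
  [[0, 0, -0.001], 0],
  [[0, 0, -0.002], 0],
  [[0, 0, -0.003], 0],
  [[0, 0, -0.004], 0],
  [[0, 0, -0.005], 0],
  [[0, 0, -0.005], 0],
])

```text
time: 8.45
position: [0.5939, 0.056, 0.1143]
tool_rot: [3.14, -0.094, 0.0]
ft_force: [-1.0, 1.9, 3.5]
grip_width: 0.002
```

Request:
carry_out([
  [[0, 0, -0.001], 0],
  [[0, 0, -0.002], 0],
  [[0, 0, -0.003], 0],
  [[0, 0, -0.004], 0],
  [[0, 0, -0.005], 0],
  [[0, 0, -0.006], 0],
  [[0, 0, -0.006], 0],
  [[0, 0, -0.006], 0],
])

```text
time: 9.25
position: [0.594, 0.056, 0.1096]
tool_rot: [-3.14, 0.094, -0.0]
ft_force: [-3.0, 3.0, 9.6]
grip_width: 0.005
```

Request:
carry_out([
  [[0, 0, -0.001], 0],
  [[0, 0, -0.002], 0],
  [[0, 0, -0.002], 0],
  [[0, 0, -0.002], 0],
])

```text
time: 9.65
position: [0.5944, 0.0567, 0.1094]
tool_rot: [-3.138, 0.093, -0.002]
ft_force: [-7.4, 2.7, 19.3]
grip_width: 0.006
```

It met a firm stop at z = 0.1094 (home would be 0.109): 2 mm more command raised only the force, to 19 N. I move straight up and away.

Request:
carry_out([
  [[0, 0, 0.002], 0],
  [[0, 0, 0.006], 0],
  [[0, 0, 0.02], 0],
  [[0, 0, 0.05], 0],
  [[0, 0, 0.09], 0],
  [[0, 0.03, 0.11], 0],
  [[-0.02, 0.07, 0.115], 0],
  [[-0.05, 0.11, 0.115], 0],
  [[-0.08, 0.15, 0.115], 0],
  [[-0.11, 0.19, 0.115], 0],
  [[-0.14, 0.23, 0.115], 0],
  [[-0.17, 0.27, 0.115], 0],
  [[-0.2, 0.31, 0.115], 0],
  [[-0.23, 0.35, 0.115], 0],
  [[-0.26, 0.39, 0.115], 0],
  [[-0.29, 0.43, 0.115], 0],
  [[-0.31, 0.46, 0.115], 0],
  [[-0.31, 0.46, 0.115], 0],
  [[-0.31, 0.46, 0.115], 0],
])

```text
time: 11.55
position: [0.2838, 0.516, 0.2214]
tool_rot: [3.139, -0.092, 0.001]
ft_force: [0.6, -0.9, 0.5]
grip_width: -0.001
```

```bash
python3 look.py pics/c5.png .109; python3 - <<'E'
from h import *
im,K,T=grab("top");im0=np.load("top0.npz")["im"]
for z in(.109,.123):
    c,r,m=plate(im,K,T,z,[.525,.093]);print(z,c.round(4),r.round(4))
g=ringdark(im,K,T,.109,[.525,.093],.0955);i=np.where(g<.75*np.median(g))[0];print(i)
s2=np.load("last.npz")
def blobs(im):
    h=cv2.cvtColor(im,cv2.COLOR_BGR2HSV);out=[]
    b=((h[...,0]>10)&(h[...,0]<32)&(h[...,1]>130)&(h[...,2]>60)).astype(np.uint8)
    _,_,st,ce=cv2.connectedComponentsWithStats(b)
    return [(int(s[4]),e.round(1).tolist()) for s,e in zip(st,ce) if 15<s[4]<400 and 170<e[0]<400 and e[1]>150]
print(blobs(im0),blobs(im));print(blobs(np.load("scene0.npz")["im"]),blobs(s2["im"]))
kn=lambda im,x,y:(lambda M:(M["m10"]/M["m00"]+x,M["m01"]/M["m00"]+y,M["m00"]))(cv2.moments((cv2.cvtColor(im,6)[y:y+30,x:x+30]<45).astype(np.uint8)))
print("knob",kn(im0,172,215),kn(im,172,215))
A=cv2.resize(im[150:325,170:390],(440,350),interpolation=2);cv2.imwrite("pics/c6.png",np.hstack([A,cv2.resize(cv2.imread("pics/c5.png"),(350,350))]))
E
```

```text
11.55 [0.2838 0.516  0.2214] [ 0.6 -0.9  0.5]
0.109 [0.5252 0.0932] 0.0992
0.123 [0.5241 0.0922] 0.0976
[324 325 326 327 328 329 330 331 332 333 334 335 336]
[(19, [313.7, 185.7]), (190, [373.0, 235.4]), (199, [369.8, 299.3])] [(67, [312.3, 188.1]), (189, [373.0, 235.5]), (199, [369.8, 299.3])]
[(42, [363.0, 243.7]), (213, [222.6, 254.6]), (336, [275.1, 298.7])] [(81, [361.8, 242.1]), (239, [222.7, 254.9]), (336, [275.1, 298.7])]
knob (185.5775, 229.915, 400.0) (185.6318407960199, 229.9825870646766, 402.0)
```

View pics/c6.png

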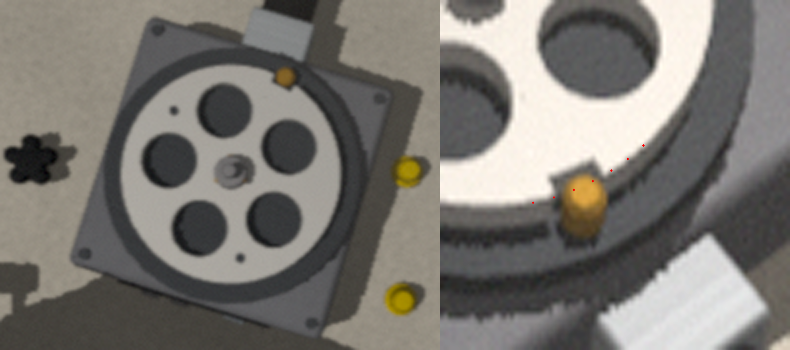

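The composite shows the pin (285,76) standing in the notch, the plate face concentric and low, and the knob and yellow parts unmoved. Face radius at z = 0.109 is 99.2 mm against 99.3 mm at the start height. I hand it in.

```bash
python3 -c "
from bench import ticket
print(ticket.close_job())"
```

```text
the job is handed in; nothing more can be done
None
```

I turned the plate about 69° clockwise with the shut fingertips in one nest, backed the finger off and withdrew it. I then pressed the plate down on the land behind the notch and took the hand away. The job was handed in at about 12 s on the clock.

**Seating:** the plate went down at about 4 N and stopped firmly with the TCP at z = 0.1094 m, where home is 0.109. Pressing 2 mm further in command only raised the force to 19 N. The plate's face fits z = 0.109 in the top view to about 1 mm, concentric as before.

**Notch and pin:** the pin stands in the notch. In the top view the notch centre is at -30° and the pin at -29.3°. The scene view gave the pin as about -28° to -28.7°. Both offsets are within the 2 mm of play, and I did not resolve the difference.

**Other parts:** the knob and both yellow parts are unmoved to a fraction of a pixel in the top view.

**Failed check:** the scene camera's ellipse fit of the plate failed because of glare, so I did not use it. The last millimetre of seating therefore rests on the firm stop and the top-view fit.

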